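# Hang the catch can and reset the drain valve two turns open

### The arm

A 7-joint arm with a two-finger parallel gripper is mounted at the origin on the work surface. World frame = base frame: x ahead of the robot, y to its left, z up, the work surface at z = 0. Lengths are in mm, angles in rad, forces in N, time in s.
With the tool pointing down it reaches from about 425 to 875 mm from the base axis. Payload 4.7 kg.
Tool frame: the origin (TCP) lies at the very end of the fingers, on their centre line; the grasp point (between the pads) lies r.grasp_offset behind it (r.grasp_offset is the distance from the TCP to the grasp point, in mm); z points along the fingers, y is the line along which they close (so a half turn about z gives the same grasp; the last joint's range is limited). The gripper opens to 85 mm and grips with 20 to 120 N. Pads are 22 mm wide; open, the fingers measure 114 mm over their backs; the gripper's body (76 mm by 85 mm) begins 54 mm behind the grasp point. The pads swing forward as they close: fully open they stand 13 mm farther back than shut.
Start: joints at [1.279, 0.321, -0.07, 1.45, 0.023, 1.371, -0.057], TCP at [195.666, -619.87, 231.349] pointing down, gripper open.
Joint ranges: [-2.86, 2.86], [-0.3, 2.09], [-1.38, 1.24], [0.06, 2.45], [-1.56, 4.7], [0.09, 2.05], [-2.69, 2.69]. Speed limits (rad/s): [2.57, 2.57, 3.14, 3.14, 3.14, 3.14, 3.14].

### API

Orientations are given as a unit quaternion [x, y, z, w].
In Python, from cell import r gives the robot as it stands.
- The arm moves only by the tool move_arm, never from a script. Its argument "deltas" is a list that holds one entry, the list of rows, each a list of 5 numbers: the opening in per cent of the stroke, from 0 (shut) to 100 (fully open), then the shift along the tool's x, y, z normalised to -1 to 1, where 1 is 0.5 m, then the turn about the tool's z normalised to -1 to 1, where 1 is pi rad. In form: [[[fingers, dx, dy, dz, yaw], ...]]. A call has 1 to 8 rows; each row shifts and turns the commanded pose from where the row before left it, along the tool's axes as they then stand; what a row does not reach is not made up. A row lasts 1/8 s, in which the tool goes at most 62.5 mm and 10.7 degrees, less where a joint would pass 70% of its speed; a pose out of reach is approached as far as the arm can. A call with a number of a shift or a turn outside -1 to 1 is refused whole. A call with a gripper value outside its range is refused whole. The fingers move at their own pace and stop on an object; "force" is the grip in N (left out, the last holds). Time passes only in rows, so rows that do not move let the fingers close. It gives the time, the measured TCP pose, the force, the opening and the grip force at its end, in the units of the state.
- r.state(): the state, without advancing time (a new reading comes with each control period).
- r.snapshot(name): name is "scene" or "top" or "wrist"; returns the picture (384x512x3 uint8, blue, green, red); there is no depth.
- r.camera_params(name): a dict with "vertical_fov" (degrees; the focal length in pixels is half the picture's height over the tangent of half this angle, whatever the lens; pixels are square), "cx", "cy" (the principal point, pixels), "k1" (the pictures are not rectified: a ray, as slopes to the right and down, at radius r is drawn at 1 + k1 r^2 times it, then the intrinsics apply), "eye" and "orientation" of the camera in the world. Camera axes: x right, y down, z forward; pixel columns grow to the right and rows downward; lengths in mm; the calibration is good to about 2 mm. A picture is of the moment at which its call begins: read the wrist's pose just before it. camera_params takes no time and is no camera call; for the wrist camera it gives the pose at the moment of the call.
- r.job_done(): hands the job in; it is judged then, once.
The state is a dict: "t": time; "q": joint angles; "joint_velocities": joint speeds; "tau": joint torques, N m; "ee_pos": TCP position; "orientation": TCP orientation; "wrist_force": force on the tool from outside, world axes, zero at the start; "torque": the same for the moment, N m; "width": opening from 0.0 (shut) to 1.0 (fully open); "grasp_force": force on a finger pad.
Only numpy, scipy, OpenCV 4.12 (cv2) and the standard library are available. Lean on these libraries where they do the work, as an engineer would, in place of code of your own. Each camera call takes 0.05 s, during which the arm holds its last target. There are 200 camera calls.

### The job

First hang the small steel catch can by its bail in the dip of the drain stand's hook, so that it hangs freely below the spout, and let go of it. Then take the valve wheel by its upright handle, close the valve clockwise all the way to its stop, and back it off exactly two full turns. Finish still gripping the handle there, without letting go, and leave the jar, the tip box and the dishes where they are.

Things in the scene. Friction and masses are not known exactly. Their poses are not given: they have to be found in the camera images.
- can: Catch can, loose, bare steel, 0.15 to 0.31 kg: open tapered cup 60 mm high (56 mm wide at the bottom, 64 at the mouth) with a rigid bail over it and a black grip stem on top, 180 mm high in all. Origin: centre of its underside, z up; the bail lies in its y-z plane; a half turn about z makes no difference. It starts standing on the bench; it and the jar may have swapped places.
- can_grip (a point): Where to grip the can: on its axis 163 mm above its underside, in the black upright stem, a cylinder 16 mm in diameter that rises from the bail's peak to 180 mm (its lowest free part is 139 mm above the underside).
- bail (a point): Underside of the bail's peak, on the can's axis, 131.5 mm above the can's underside; it rests on the hook when the can hangs. The bail is 7 mm round bar: legs at y = -33 and +33 mm of the can up to z = 112 mm, then sloping up to the peak, bar centre at z = 135 mm. The stem stands on it.
- manifold: Drain stand, fixed to the bench, placed and turned differently each time. Origin on the bench, z up, x from hook tip to post (roughly away from the robot), y to the left. Post 20 mm in diameter, 204 mm high, at x 85, y 130 mm, carries hook and spout; the valve is at x 0, y -120 mm. Grey foot plate 12 mm high and pipes 56 mm high at x 50 to 120 mm, and out to the valve.
- hook_seat (a point): Bottom of the hook's dip, on top of the bar, where the bail's peak rests (settling 2 mm above), bail across the hook: x 0, y 130, z 174 mm of the drain stand, same axes. The hook is 8 mm bar in the stand's x-z plane: from here it slopes up both ways, towards -x to the lip (foremost point 28 mm away, top 12 mm higher), towards the post to 14 mm higher at 30 mm, then runs level to the post.
- spout (a point): Mouth of the spout, 39 mm below and 2 mm behind hook_seat (towards the post), turned a little down. The spout is 12 mm pipe running straight back to the post under the hook, its underside 34 mm and its top 22 mm below hook_seat. The hanging can's mouth is about 71 mm below hook_seat, its underside about 42 mm above the bench.
- valve_axis (a point): Point on the valve wheel's upright axis, 140 mm above the bench, level with the height to grip the crank handle; fixed to the drain stand, with its axes. Black wheel: 112 mm over all, top of its 12 mm rim 108 mm above the bench, hub 5 mm higher.
- crank_handle: Upright grey plastic handle, 18 mm in diameter, 50 mm long, on the wheel's rim 50 mm from the wheel's axis. It spins freely on its own pin: grip it firmly and lead it round in a circle without turning the gripper. Origin: centre of its foot, 110 mm above the bench; grip it 30 mm above that. Turning takes about 3 N at the handle; the wheel stays where it is left.
- valve (a joint): Turn of the valve wheel in rad: 0 = closed, at its hard stop; grows as the wheel turns anticlockwise seen from above (opening), 6.28 per full turn, so 12.57 is two turns open; a far stop at four turns. It starts between 2.5 and 6.5.
- jar: Bystander: amber glass jar, 58 mm in diameter, 85 mm high, origin at the centre of its underside.
- tipbox: Bystander: pipette tip box, 85 x 120 x 65 mm, origin at the centre of its underside.
- dishes: Bystander: stack of two round culture dishes, 88 mm in diameter, 30 mm high, origin at the centre of its underside.

How it is judged:
By the outcome, as a careful person would: the job done as asked, in the order asked, and still so for the second after the job is handed in, while the arm keeps its last pose, push and grip.
It also fails if it takes over 72 s, if anything falls off the work surface, if the arm or the gripper's body presses on something with over 40 N, if the wrist force passes 120 N, or if a joint passes its speed limit or range.

## Working session

There is one attempt and no reset: what is moved stays moved. The work goes in short steps, Python scripts to look and compute and a tool call to move; the robot and the scene stay as the last step left them, time stands still between calls to the robot, and variables do not carry over. Pictures are saved under pics/ and viewed, at most 12 in all, crops included, and the job is handed in when it is done.

Besides the shell and the picture viewer there is one more tool, called after ">>>" by a JSON object that holds its "method" and its "body", one argument or row to a line. move_arm: Moves the arm, as the interface text tells. Its arguments: {"type":"object","properties":{"deltas":{"type":"array","items":{"type":"array","items":{"type":"array","items":{"type":"number"}}}},"force":{"type":"number"}},"required":["deltas"]}

```bash
mkdir -p pics; ls; cat > h.py <<'E'
import numpy as np, cv2
from scipy.spatial.transform import Rotation as R
from cell import r
def cam(n):
    p=r.camera_params(n); f=192/np.tan(np.radians(p["vertical_fov"])/2); return p,f
def ray(p,f,u,v):
    d=np.array([(u-p["cx"])/f,(v-p["cy"])/f]); x=d.copy()
    for _ in range(20): x=d/(1+p["k1"]*(x@x))
    return np.array(p["eye"]),R.from_quat(p["orientation"]).apply([x[0],x[1],1])
def onz(p,f,u,v,z):
    e,d=ray(p,f,u,v); return e+d*(z-e[2])/d[2]
def proj(p,f,P):
    c=R.from_quat(p["orientation"]).inv().apply(np.array(P)-p["eye"]); s=c[:2]/c[2]; s=s*(1+p["k1"]*(s@s))
    return s*f+[p["cx"],p["cy"]]
E
python3 - <<'E'
from h import *
print(r.grasp_offset); s=r.state(); print(s)
a=[]
for n in("scene","top"):
    p,f=cam(n); print(n,p,f); im=r.snapshot(n); cv2.imwrite(f"pics/{n}0.png",im)
    cv2.imwrite(f"pics/{n}0v.png",cv2.resize(im,(768,576),interpolation=cv2.INTER_CUBIC))
p,f=cam("wrist");print(p,f)
E
```

```text
pics
18.700000000000003
{'t': 0.0, 'q': array([ 1.27908841,  0.32185207, -0.07008352,  1.45168417,  0.02259001,
        1.37079166, -0.05690004]), 'joint_velocities': array([-0.00093575,  0.00059458,  0.0006946 ,  0.00034646,  0.00015993,
        0.00117519, -0.00047329]), 'tau': array([-5.09248530e-04, -4.93582213e+01, -3.82287651e-01, -3.14335549e+01,
        1.31136988e-02,  1.16181280e-02, -4.38538592e-06]), 'ee_pos': array([ 195.4841161 , -619.34056602,  230.20000509]), 'orientation': array([ 9.88330377e-01,  1.52322411e-01, -1.92154642e-04, -9.55003902e-04]), 'wrist_force': array([-0.15515807,  0.25738287,  0.66281715]), 'torque': array([-0.00527887,  0.03687349,  0.01532679]), 'grasp_force': 0.0, 'width': 1.000360509279105}
scene {'vertical_fov': 46.845698328811025, 'cx': 258.9661462759585, 'cy': 205.3167378334605, 'k1': 0.03641941888762174, 'eye': array([1417.27975547, -477.59279103,  807.70944871]), 'orientation': array([ 0.76065975,  0.44955649, -0.24860335, -0.39685272])} 443.20081859704084
top {'vertical_fov': 53.76664387467563, 'cx': 253.57998750937537, 'cy': 196.3115947116041, 'k1': -0.12368848252008116, 'eye': array([ 455.37167309,  -37.11911738, 1043.75784916]), 'orientation': array([ 0.71009497, -0.70290959,  0.02530799, -0.03229146])} 378.72586230712056
{'vertical_fov': 70.1605297807566, 'cx': 253.08760271136543, 'cy': 197.16880033719895, 'k1': -0.039706813948877845, 'eye': array([ 272.94273904, -595.81698421,  373.01442898]), 'orientation': array([ 0.79607634, -0.58383468, -0.09496604,  0.12798818])} 273.3884854550042
```

View pics/top0v.png

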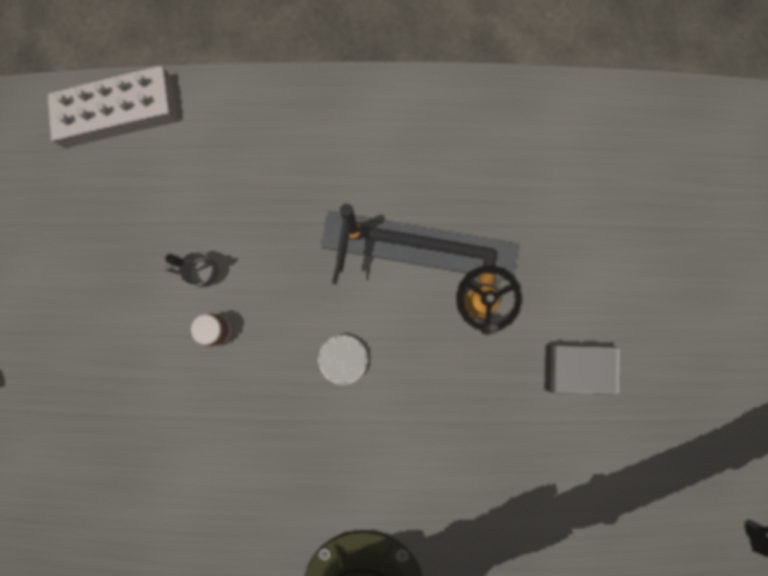

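View pics/scene0v.png

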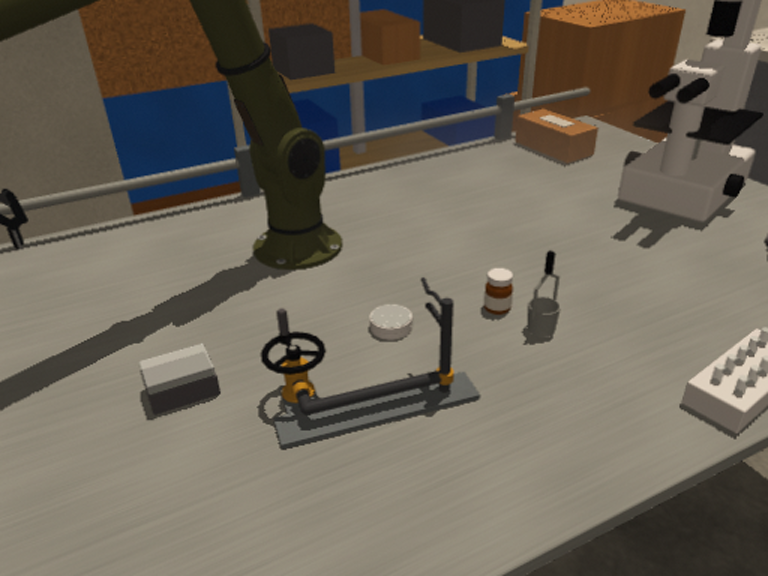

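The top view (768x576) shows the can's cup at (198,268) with its stem at (173,260), and the jar at (207,330). The post top is at (347,211), the hook tip at (335,282), and the wheel hub at (489,298) with the handle near (490,328). The scene view shows the stem at (549,262) and the handle top at (283,313).

```bash
python3 - <<'E'
from h import *
T=cam("top");S=cam("scene")
def t(u,v,z): return onz(*T,u/1.5,v/1.5,z).round(1)
def tri(a,b):
    e1,d1=ray(*T,a[0]/1.5,a[1]/1.5);e2,d2=ray(*S,b[0]/1.5,b[1]/1.5)
    k=np.linalg.lstsq(np.c_[d1,-d2],e2-e1,rcond=None)[0]; x,y=e1+d1*k[0],e2+d2*k[1]
    return ((x+y)/2).round(1),np.linalg.norm(x-y).round(1)
print("stem",tri((174,260),(549,263)),t(168,258,180),t(182,263,139))
print("cup",t(198,269,60)); print("jar",t(206,330,85))
pt=t(347,210,204); hub=t(489.5,298,113); tip=t(335,282,184); hd=t(490,328,160)
print("post",pt,"hub",hub,"tip",tip,"handle",hd,tri((490,328),(283,314)))
d=(pt-hub)[:2]; a=np.arctan2(d[1],d[0])-np.arctan2(250,85); print("yaw",a,np.linalg.norm(d),np.hypot(85,250))
c,s=np.cos(a),np.sin(a);M=np.array([[c,-s],[s,c]])
print("o from hub",hub[:2]-M@[0,-120],"from post",pt[:2]-M@[85,130])
o=(hub[:2]-M@[0,-120]+pt[:2]-M@[85,130])/2
print("hook",o+M@[0,130],"lip",o+M@[-28,130],"axis",o+M@[0,-120])
print("dish",t(343,360,30),"tip",t(586,370,65))
# bail direction: crop
im=cv2.imread("pics/top0.png")[150:210,95:175]; a1=cv2.resize(im,None,fx=5,fy=5,interpolation=cv2.INTER_CUBIC)
im=cv2.imread("pics/scene0.png")[160:235,335:395]; a2=cv2.resize(im,(320,400),interpolation=cv2.INTER_CUBIC)
im=cv2.imread("pics/top0.png")[120:230,290:370]; 
o_=np.zeros((400,720,3),np.uint8);o_[:300,:400]=a1;o_[:,400:]=a2
cv2.imwrite("pics/c1.png",cv2.convertScaleAbs(o_,alpha=1.8))
E
```

```text
stem (array([580.3, 305.2, 154.2]), np.float64(0.5)) [580.  305.5 180. ] [577.7 297.5 139. ]
cup [577.8 296.9  60. ]
jar [469.7 270.5  85. ]
post [651.1  23.2 204. ] hub [ 527.3 -207.4  113. ] tip [543.9  41.1 184. ] handle [ 476.7 -199.4  160. ] (array([ 477.4, -200.7,  148.2]), np.float64(1.8))
yaw -0.1649607553355188 261.7303956364259 264.0549185302179
o from hub [547.0056343  -89.02902393] from post [545.90612145 -91.07706645]
hook [567.80364837  38.18217889] lip [540.18375396  42.78016023] axis [ 526.75024357 -208.42402126]
dish [420.5  38.6  30. ] tip [ 407.1 -385.6   65. ]
```

View pics/c1.png

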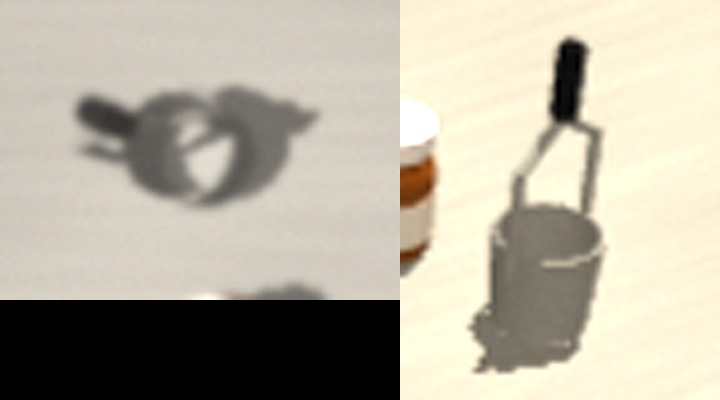

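```bash
cat >> h.py <<'E'
def theta():
    x=R.from_quat(r.state()["orientation"]).apply([1,0,0]); return np.degrees(np.arctan2(x[1],x[0]))
def rows(way,f=100,step=55,th_end=None,p0=None,th0=None):
    """suggest rows for waypoints (world mm); tool down; yaw spread over the first rows"""
    s=r.state(); p=np.array(s["ee_pos"] if p0 is None else p0,float); th=theta() if th0 is None else th0
    out=[]
    for w in way:
        w=np.array(w,float); n=max(1,int(np.ceil(np.linalg.norm(w-p)/step)))
        for k in range(n):
            d=(w-p)/(n-k); c,sn=np.cos(np.radians(th)),np.sin(np.radians(th))
            dy=0 if th_end is None else np.clip(th_end-th,-10,10)
            q=np.round([(c*d[0]+sn*d[1])/500,(sn*d[0]-c*d[1])/500,-d[2]/500,-dy/180],4)
            out.append([f,*map(float,q)]); p=p+np.array([(c*q[0]+sn*q[1]),(sn*q[0]-c*q[1]),-q[2]])*500; th-=q[3]*180
    print("end",p.round(1),"th",round(th,1))
    for i in range(0,len(out),8): print([out[i:i+8]])
E
python3 - <<'E'
from h import *
S=cam("scene")
a=onz(*S,356.9,193.75,112);b=onz(*S,371.9,184.6,112);print(a,b,np.linalg.norm(a-b),(a+b)/2)
d=b-a;print("bail dir",np.degrees(np.arctan2(d[1],d[0])), theta())
rows([[440,-300,300],[500,100,300],[560,280,300]])
E
```

```text
[595.13433565 265.81294875 112.        ] [577.48024063 335.38894256 112.        ] 71.78081906469436 [586.30728814 300.60094566 112.        ]
bail dir 104.2376554375308 17.523219827848532
end [560. 280. 300.] th 17.5
[[[100, 0.0823, -0.0577, -0.0174, 0.0], [100, 0.0823, -0.0577, -0.0174, 0.0], [100, 0.0823, -0.0577, -0.0174, 0.0], [100, 0.0824, -0.0578, -0.0174, 0.0], [100, 0.0823, -0.0577, -0.0174, 0.0], [100, 0.0824, -0.0578, -0.0175, 0.0], [100, 0.0823, -0.0577, -0.0174, 0.0], [100, 0.0824, -0.0578, -0.0175, 0.0]]]
[[[100, 0.0444, -0.0908, 0.0, 0.0], [100, 0.0444, -0.0908, 0.0, 0.0], [100, 0.0444, -0.0909, 0.0, 0.0], [100, 0.0444, -0.0908, 0.0, 0.0], [100, 0.0444, -0.0909, 0.0, 0.0], [100, 0.0444, -0.0908, 0.0, 0.0], [100, 0.0444, -0.0909, 0.0, 0.0], [100, 0.0445, -0.0908, 0.0, 0.0]]]
[[[100, 0.0557, -0.0768, 0.0, 0.0], [100, 0.0557, -0.0768, 0.0, 0.0], [100, 0.0557, -0.0768, 0.0, 0.0], [100, 0.0557, -0.0768, 0.0, 0.0]]]
```

>>> {"method": "move_arm", "body": {
  "deltas": [
    [[100,0.0823,-0.0577,-0.0174,0],[100,0.0823,-0.0577,-0.0174,0],[100,0.0823,-0.0577,-0.0174,0],[100,0.0823,-0.0577,-0.0174,0],[100,0.0823,-0.0577,-0.0174,0],[100,0.0823,-0.0577,-0.0174,0],[100,0.0823,-0.0577,-0.0174,0],[100,0.0823,-0.0577,-0.0174,0]]
  ]
}}

```text
t: 1.1
ee_pos: [440.7, -299.1, 300.8]
orientation: [0.988, 0.152, -0.0, -0.0]
wrist_force: [0.9, -0.0, -0.2]
width: 0.999
grasp_force: 0.0
```

>>> {"method": "move_arm", "body": {
  "deltas": [
    [[100,0.0444,-0.0908,0,0],[100,0.0444,-0.0908,0,0],[100,0.0444,-0.0908,0,0],[100,0.0444,-0.0908,0,0],[100,0.0444,-0.0908,0,0],[100,0.0444,-0.0908,0,0],[100,0.0444,-0.0908,0,0],[100,0.0444,-0.0908,0,0]]
  ]
}}

```text
t: 2.1
ee_pos: [500.0, 100.6, 300.7]
orientation: [0.988, 0.152, -0.0, 0.0]
wrist_force: [0.6, -0.2, -0.3]
width: 1.001
grasp_force: 0.0
```

```bash
python3 - <<'E'
from h import *
s=r.state();print(s["t"],s["ee_pos"],theta(),s["q"])
p,f=cam("wrist"); im=r.snapshot("wrist"); cv2.imwrite("pics/w1.png",im); print(p["eye"])
for P in [(568,38,174),(540,43,186),(651,23,204),(580,300,180),(470,270,85)]: print(P,proj(p,f,P))
rows([[540,270,300]])
E
```

```text
2.1 [499.95362329 100.58791675 300.71676035] 17.499527306662596 [ 0.50773822  0.029362   -0.76688751  1.65949825  0.02109483  1.46105827
 -1.52661817]
[577.29871815 124.45293473 443.36113659]
(568, 38, 174) [334.2220575  144.35763316]
(540, 43, 186) [321.83879416 172.24671361]
(651, 23, 204) [400.79446093  56.34026116]
(580, 300, 180) [63.60035149 43.49559317]
(470, 270, 85) [123.84409864 154.11623936]
end [540. 270. 300.] th 18.1
[[[100, 0.0442, -0.0701, 0.0005, 0.0], [100, 0.0442, -0.0701, 0.0005, 0.0], [100, 0.0442, -0.0701, 0.0005, 0.0], [100, 0.0442, -0.0701, 0.0005, 0.0]]]
```

View pics/w1.png

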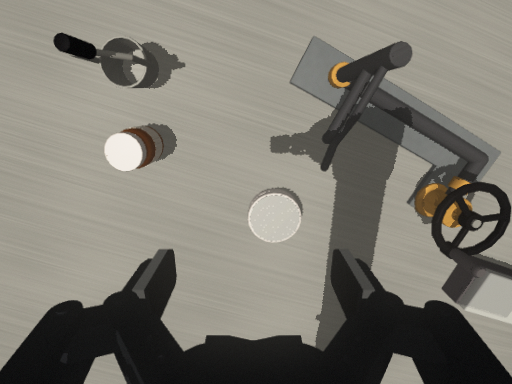

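The wrist view shows the stem top at (62,42), the jar at (125,151), the post top at (400,54), the lip tip at (325,166), and the hub at (476,223).

>>> {"method": "move_arm", "body": {
  "deltas": [
    [[100,0.0442,-0.0701,0,0],[100,0.0442,-0.0701,0,0],[100,0.0442,-0.0701,0,0],[100,0.0442,-0.0701,0,0],[100,0,0,0,0]]
  ]
}}

```text
t: 2.78
ee_pos: [541.0, 263.0, 299.8]
orientation: [0.988, 0.155, -0.001, -0.001]
wrist_force: [-0.5, -0.9, -0.5]
width: 1.001
grasp_force: 0.0
```

```bash
python3 - <<'E'
from h import *
s=r.state();print(s["t"],s["ee_pos"],theta(),s["q"])
p,f=cam("wrist"); im=r.snapshot("wrist"); cv2.imwrite("pics/w2.png",im)
for P in [(580,300,180),(580,300,0)]: print(P,proj(p,f,P))
u,v=proj(p,f,(580,300,90)).astype(int); x0,y0=max(u-80,0),max(v-75,0)
cv2.imwrite("pics/w2c.png",cv2.convertScaleAbs(cv2.resize(im[y0:y0+150,x0:x0+200],None,fx=4,fy=4,interpolation=cv2.INTER_CUBIC),alpha=1.5)); print("origin",x0,y0)
E
```

```text
2.775 [540.96818498 263.04653585 299.8456747 ] 17.8715149306987 [ 0.21146398  0.30016422 -0.88110351  1.44484129  0.22708721  1.50485429
 -1.92139061]
(580, 300, 180) [228.49155418 142.48514383]
(580, 300, 0) [238.61678738 128.1207871 ]
origin 154 58
```

View pics/w2c.png

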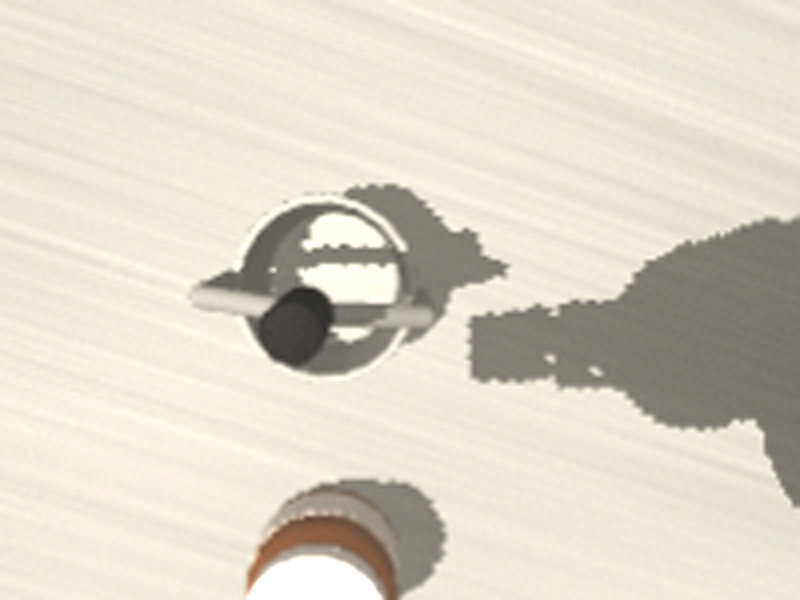

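The crop shows the stem top at (294,330), bail shoulders at (193,296) and (433,316), and cup mouth centre at (326,287).

```bash
python3 - <<'E'
from h import *
p,f=cam("wrist"); g=lambda u,v,z: onz(p,f,154+u/4,58+v/4,z)
print("stem",g(294,329,180),"mouth",g(326,287,60))
a,b=g(433,316,112),g(193,296,112); d=b-a; ph=np.degrees(np.arctan2(d[1],d[0])); print("bail",a,b,np.linalg.norm(d),ph)
# stand from w1 (pose then)
e=np.array([577.29871815,124.45293473,443.36113659])
s=r.state(); Rt=R.from_quat(s["orientation"]); Rc=Rt.inv()*R.from_quat(p["orientation"])
import math
t=math.radians(17.4995); R1=R.from_matrix([[math.cos(t),math.sin(t),0],[math.sin(t),-math.cos(t),0],[0,0,-1]])*Rc
q={**p,"eye":e,"orientation":R1.as_quat()}
post=onz(q,f,400,54,204);hub=onz(q,f,476,223,113);tip=onz(q,f,325,167,180)
d=post-hub; a=np.arctan2(d[1],d[0])-np.arctan2(250,85); c,sn=np.cos(a),np.sin(a);M=np.array([[c,-sn],[sn,c]])
print("post",post,"hub",hub,"tip",tip,np.hypot(*d[:2]),"yaw",np.degrees(a),"hook by post",post[:2]+M@[-85,0],"by hub",hub[:2]+M@[0,250])
print("tip in stand from post",M.T@(tip-post)[:2])
E
```

```text
stem [582.41885534 298.75560549 180.        ] mouth [582.61559907 298.68410595  60.        ]
bail [589.1280636  264.05048355 112.        ] [573.20079824 333.63233557 112.        ] 71.38145356655772 102.8928752323256
post [652.34009756  24.54551948 204.        ] hub [ 528.19142186 -207.29414918  113.        ] tip [544.98665024  40.27190628 180.        ] 262.9876910420545 yaw -9.39073447722025 hook by post [568.47921989  38.41466498] by hub [568.98302628  39.35549102]
tip in stand from post [-108.48077482   -2.00084685]
```

```bash
python3 - <<'E'
from h import *
rows([[582.5,298.7,250]],step=28,th_end=12.9)
rows([[582.5,298.7,144.3]],step=36,p0=[582.5,298.7,250],th0=12.9)
E
```

```text
end [582.5 298.7 250. ] th 12.9
[[[100, 0.0338, -0.0158, 0.0333, 0.0267], [100, 0.0323, -0.0186, 0.0334, 0.0], [100, 0.0323, -0.0186, 0.0333, 0.0]]]
end [582.5 298.7 144.3] th 12.9
[[[100, 0.0, 0.0, 0.0705, 0.0], [100, 0.0, 0.0, 0.0704, 0.0], [100, 0.0, 0.0, 0.0705, 0.0]]]
```

>>> {"method": "move_arm", "body": {
  "deltas": [
    [[100,0.0338,-0.0158,0.0333,0.0267],[100,0.0323,-0.0186,0.0334,0],[100,0.0323,-0.0186,0.0333,0],[100,0,0,0,0]]
  ]
}}

```text
t: 3.32
ee_pos: [583.4, 295.4, 248.9]
orientation: [0.994, 0.11, -0.002, 0.001]
wrist_force: [-0.1, -0.4, 0.3]
width: 0.997
grasp_force: 0.0
```

```bash
python3 - <<'E'
from h import *
rows([[582.5,298.7,144.3]],step=36,th_end=12.9)
p,f=cam("wrist"); im=r.snapshot("wrist"); g=cv2.cvtColor(im,cv2.COLOR_BGR2GRAY); u,v=proj(p,f,(582.5,298.7,180)); print(u,v)
c=im[int(v)-60:int(v)+60,int(u)-60:int(u)+60]; m=(c.max(2)<45).astype(np.uint8); n,l,st,ce=cv2.connectedComponentsWithStats(m)
for i in range(1,n):
    if st[i,4]>60: print(st[i],ce[i]+[int(u)-60,int(v)-60])
E
```

```text
end [582.5 298.7 144.3] th 12.9
[[[100, -0.0001, -0.0023, 0.0698, -0.0015], [100, -0.0001, -0.0022, 0.0697, 0.0], [100, -0.0, -0.0023, 0.0698, 0.0]]]
248.2447314046173 209.4870614237989
[ 47  39  18  30 395] [244.07088608 201.74936709]
```

>>> {"method": "move_arm", "body": {
  "deltas": [
    [[100,0,-0.003,0.07,-0.0015],[100,0,-0.003,0.07,0],[100,0,-0.003,0.07,0],[100,0,0,0,0],[40,0,0,0,0],[0,0,0,0,0],[0,0,0,0,0],[0,0,0,0,0]]
  ],
  "force": 60
}}

```text
t: 4.38
ee_pos: [582.7, 302.2, 146.8]
orientation: [0.994, 0.113, 0.001, -0.0]
wrist_force: [1.2, 0.1, -0.2]
width: 0.175
grasp_force: 58.5
```

>>> {"method": "move_arm", "body": {
  "deltas": [
    [[0,0,0,0,0],[0,0,0,0,0],[0,0,0,-0.02,0],[0,0,0,-0.05,0],[0,0,0,-0.06,0],[0,0,0,0,0]]
  ],
  "force": 60
}}

```text
t: 5.12
ee_pos: [583.2, 302.4, 213.1]
orientation: [0.994, 0.113, 0.002, -0.001]
wrist_force: [0.8, 0.0, -1.9]
width: 0.169
grasp_force: 58.5
```

```bash
python3 - <<'E'
from h import *
s=r.state();print(s["t"],s["ee_pos"],theta(),s["q"],s["width"])
im=r.snapshot("wrist"); cv2.imwrite("pics/w3.png",im); im=r.snapshot("scene"); cv2.imwrite("pics/s3.png",im)
p,f=cam("scene");u,v=proj(p,f,(582,300,150)).astype(int);c=cv2.resize(im[v-60:v+100,u-60:u+60],(450,600),interpolation=cv2.INTER_CUBIC); w=cv2.imread("pics/w3.png")[100:384,180:346]
w=cv2.resize(w,(350,600)); cv2.imwrite("pics/c3.png",cv2.convertScaleAbs(np.hstack([c,w]),alpha=1.5))
E
```

```text
5.125 [583.24231457 302.36207962 213.09216143] 12.976268036455918 [ 0.08949424  0.46142358 -0.83099143  1.43813195  0.34202321  1.38738487
 -2.09428534] 0.16949999023277115
```

View pics/c3.png

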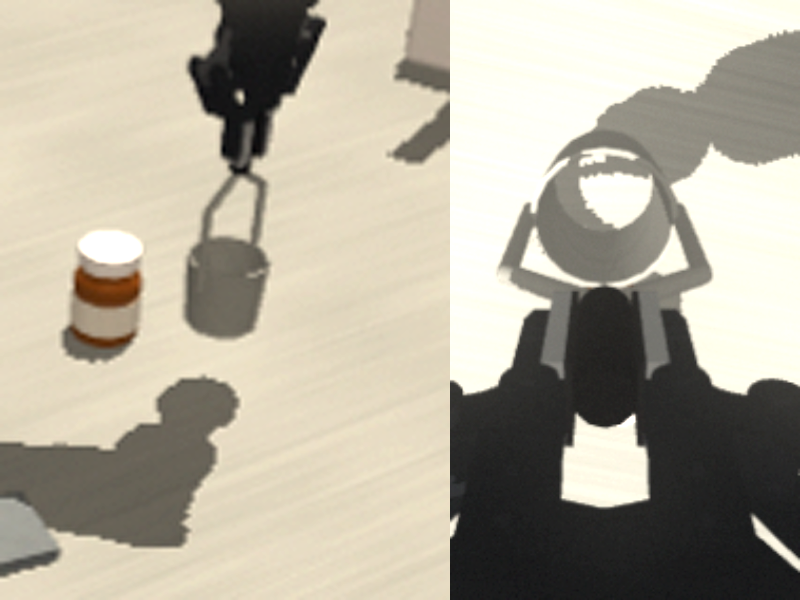

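The can is lifted cleanly. It hangs straight, and its bail runs along the finger line, with the shoulders level at crop (505,275) and (708,272).

```bash
python3 - <<'E'
from h import *
rows([[495,51,214]],f=0,step=34,th_end=-9.4)
E
```

```text
end [495.  51. 214.] th -9.4
[[[0, -0.0352, 0.0561, -0.001, 0.0556], [0, -0.025, 0.0613, -0.001, 0.0556], [0, -0.0139, 0.0647, -0.001, 0.0131], [0, -0.0113, 0.0653, -0.001, -0.0], [0, -0.0112, 0.0652, -0.001, -0.0], [0, -0.0113, 0.0653, -0.001, -0.0], [0, -0.0112, 0.0652, -0.0011, -0.0], [0, -0.0113, 0.0653, -0.001, -0.0]]]
```

>>> {"method": "move_arm", "body": {
  "deltas": [
    [[0,-0.0352,0.0561,-0.001,0.0556],[0,-0.025,0.0613,-0.001,0.0556],[0,-0.0139,0.0647,-0.001,0.0131],[0,-0.0113,0.0653,-0.001,0],[0,-0.0112,0.0652,-0.001,0],[0,-0.0113,0.0653,-0.001,0],[0,-0.0112,0.0652,-0.001,0],[0,-0.0113,0.0653,-0.001,0]]
  ]
}}

```text
t: 6.22
ee_pos: [493.8, 50.0, 213.2]
orientation: [0.997, -0.082, -0.001, 0.0]
wrist_force: [-0.1, -0.3, -2.4]
width: 0.165
grasp_force: 58.7
```

>>> {"method": "move_arm", "body": {
  "deltas": [
    [[0,0,0,0,0],[0,0,0,0,0]]
  ]
}}

```text
t: 6.48
ee_pos: [494.7, 51.9, 213.9]
orientation: [0.997, -0.082, -0.001, -0.0]
wrist_force: [0.9, -0.1, -2.8]
width: 0.169
grasp_force: 58.7
```

```bash
python3 - <<'E'
from h import *
s=r.state();print(s["t"],s["ee_pos"],theta(),s["wrist_force"],s["grasp_force"])
p,f=cam("wrist");im=r.snapshot("wrist"); cv2.imwrite("pics/w4.png",im)
cv2.imwrite("pics/w4v.png",cv2.convertScaleAbs(cv2.resize(im,(768,576),interpolation=cv2.INTER_CUBIC),alpha=1.4))
for P in [(568.7,38.8,174),(541,43.4,184),(652.3,24.5,204)]: print(P,proj(p,f,P)*1.5)
rows([[500,49.8,214],[568.7,38.8,214]],f=0,step=23,th_end=-9.4)
E
```

```text
6.475 [494.7437334   51.87262567 213.91653492] -9.389728458125498 [ 0.87096668 -0.07531967 -2.82987422] 58.73205006122589
(568.7, 38.8, 174) [380.49763875 175.1982939 ]
(541, 43.4, 184) [380.51144305 244.40976143]
(652.3, 24.5, 204) [ 382.10741494 -106.39232938]
end [568.7  38.8 214. ] th -9.4
[[[0, 0.0108, 0.0036, 0.0002, 0.0004], [0, 0.0348, -0.0002, 0.0, 0.0], [0, 0.0348, -0.0002, 0.0, 0.0], [0, 0.0348, -0.0001, 0.0, 0.0], [0, 0.0348, -0.0002, 0.0, 0.0]]]
```

View pics/w4v.png

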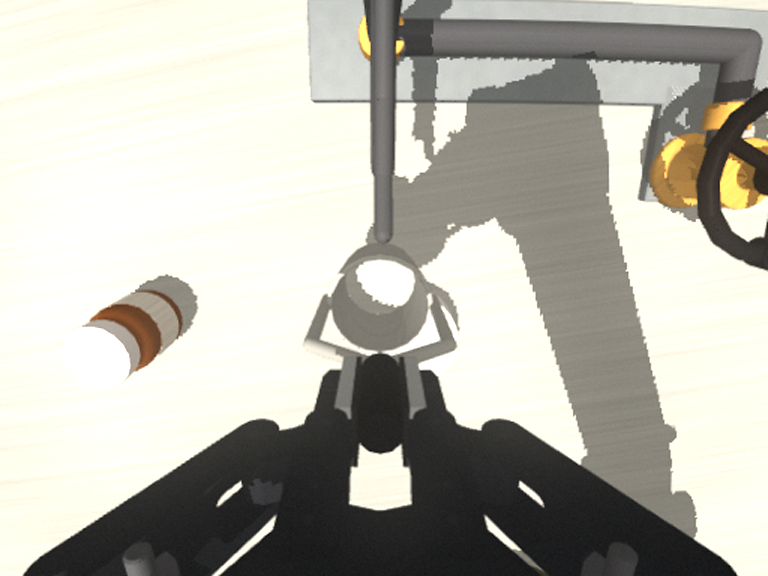

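The hook bar lies along column 383 with its tip at (383,240), and the stem is at column 381, so they are aligned. I'll go straight in.

>>> {"method": "move_arm", "body": {
  "deltas": [
    [[0,0.02,0.002,0,0],[0,0.022,0,0,0],[0,0.022,0,0,0],[0,0.022,0,0,0],[0,0.022,0,0,0],[0,0.022,0,0,0],[0,0.022,0,0,0],[0,0,0,0,0]]
  ]
}}

```text
t: 7.52
ee_pos: [570.9, 37.9, 214.7]
orientation: [0.997, -0.082, -0.0, -0.0]
wrist_force: [-0.8, 0.0, -2.1]
width: 0.168
grasp_force: 58.8
```

```bash
python3 - <<'E'
from h import *
s=r.state();print(s["t"],s["ee_pos"],theta(),s["wrist_force"],s["grasp_force"])
a=cv2.imwrite("pics/w5.png",r.snapshot("wrist")); im=r.snapshot("scene"); cv2.imwrite("pics/s5.png",im)
p,f=cam("scene");u,v=proj(p,f,(575,38,150)).astype(int);c=cv2.resize(im[v-60:v+60,u-50:u+50],(500,600),interpolation=cv2.INTER_CUBIC); w=cv2.imread("pics/w5.png")[100:384,190:332]
w=cv2.resize(w,(300,600)); cv2.imwrite("pics/c5.png",cv2.convertScaleAbs(np.hstack([c,w]),alpha=1.6))
E
```

```text
7.525 [570.85104269  37.92600615 214.68085092] -9.41429875016284 [-0.80973798  0.03199423 -2.12827107] 58.78198564052582
```

View pics/c5.png

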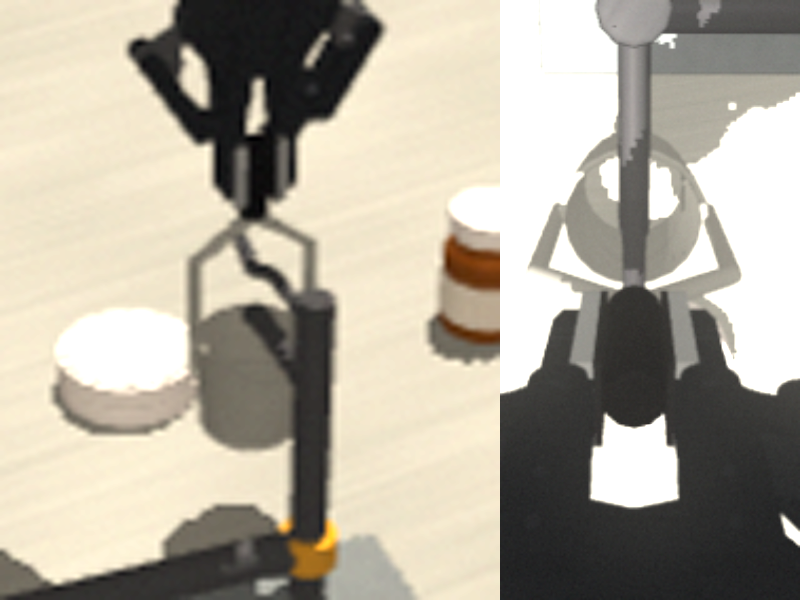

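The hook passes through the bail, with its bar centred at crop column 635 and the stem at 634. Next I'll lower the can.

>>> {"method": "move_arm", "body": {
  "deltas": [
    [[0,0,0,0.014,0],[0,0,0,0.014,0],[0,0,0,0.01,0],[0,0,0,0,0]]
  ]
}}

```text
t: 8.12
ee_pos: [569.7, 38.1, 195.2]
orientation: [0.997, -0.082, -0.001, 0.0]
wrist_force: [0.3, 0.1, -2.4]
width: 0.172
grasp_force: 58.8
```

>>> {"method": "move_arm", "body": {
  "deltas": [
    [[0,0,0,0.004,0],[0,0,0,0.004,0],[0,0,0,0,0]]
  ]
}}

```text
t: 8.5
ee_pos: [570.2, 38.1, 191.8]
orientation: [0.997, -0.082, -0.0, 0.0]
wrist_force: [-0.6, -0.1, -2.5]
width: 0.169
grasp_force: 58.8
```

>>> {"method": "move_arm", "body": {
  "deltas": [
    [[0,0,0,0.004,0],[0,0,0,0,0]]
  ]
}}

```text
t: 8.75
ee_pos: [570.6, 38.1, 191.0]
orientation: [0.997, -0.082, 0.001, 0.0]
wrist_force: [-1.3, -0.9, 3.7]
width: 0.168
grasp_force: 59.7
```

Contact at z 191, where the seat was expected. Next I'll release it.

>>> {"method": "move_arm", "body": {
  "deltas": [
    [[30,0,0,0,0],[30,0,0,0,0],[50,0,0,0,0],[50,0,0,0,0],[50,0,0,0,0],[50,0,0,0,0]]
  ]
}}

```text
t: 9.5
ee_pos: [570.2, 38.2, 189.9]
orientation: [0.997, -0.082, -0.0, 0.0]
wrist_force: [-0.7, 0.6, -0.2]
width: 0.503
grasp_force: 0.0
```

```bash
python3 - <<'E'
from h import *
s=r.state();print(s["t"],s["ee_pos"],theta(),s["wrist_force"],s["width"])
a=cv2.imwrite("pics/w6.png",r.snapshot("wrist")); im=r.snapshot("scene"); cv2.imwrite("pics/s6.png",im)
p,f=cam("scene");u,v=proj(p,f,(575,38,150)).astype(int);c=cv2.resize(im[v-60:v+60,u-50:u+50],(500,600),interpolation=cv2.INTER_CUBIC); w=cv2.imread("pics/w6.png")[100:384,190:332]
w=cv2.resize(w,(300,600)); cv2.imwrite("pics/c6.png",cv2.convertScaleAbs(np.hstack([c,w]),alpha=1.6))
E
```

```text
9.5 [570.19906734  38.17054734 189.86777552] -9.388524522633668 [-0.74224852  0.63652356 -0.16650664] 0.5029667187769133
```

View pics/c6.png

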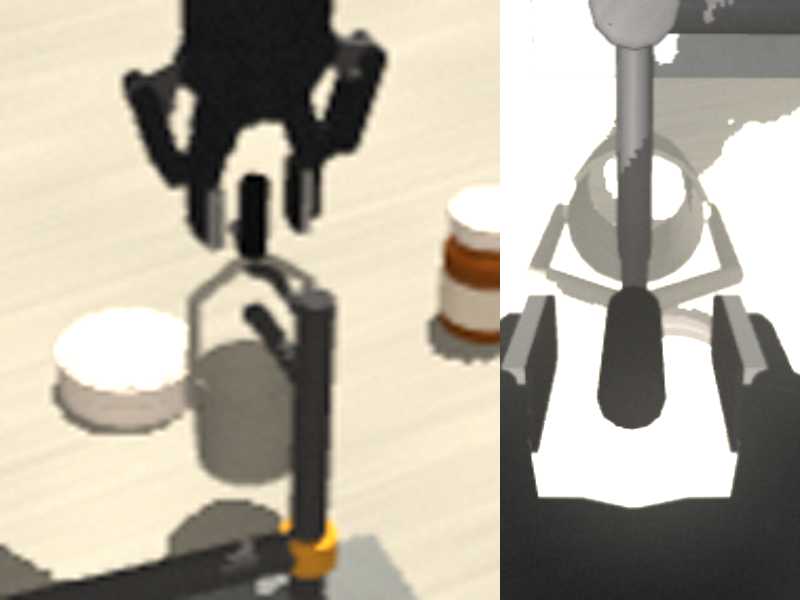

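The can hangs on the hook, free of the fingers. Next I'll lift off and go over to the valve.

>>> {"method": "move_arm", "body": {
  "deltas": [
    [[50,0,0,-0.03,0],[60,0,0,-0.05,0],[100,0,0,-0.07,0],[100,0,0,-0.07,0],[100,0,0,0,0]]
  ]
}}

```text
t: 10.22
ee_pos: [571.9, 38.8, 304.2]
orientation: [0.997, -0.082, 0.003, -0.0]
wrist_force: [0.1, 0.8, 0.5]
width: 0.999
grasp_force: 0.0
```

```bash
python3 - <<'E'
from h import *
s=r.state();print(s["t"],s["ee_pos"],theta())
rows([[435,-190,290]],step=34,th_end=-9.4)
E
```

```text
10.225 [571.90177814  38.77496463 304.21379683] -9.37777507562964
end [ 435. -190.  290.] th -9.4
[[[100, -0.0244, 0.062, 0.0036, 0.0001], [100, -0.0244, 0.062, 0.0035, 0.0], [100, -0.0244, 0.062, 0.0036, 0.0], [100, -0.0245, 0.062, 0.0035, 0.0], [100, -0.0244, 0.062, 0.0036, 0.0], [100, -0.0245, 0.062, 0.0035, 0.0], [100, -0.0244, 0.0621, 0.0036, 0.0], [100, -0.0245, 0.062, 0.0035, 0.0]]]
```

>>> {"method": "move_arm", "body": {
  "deltas": [
    [[100,-0.0244,0.062,0.0036,0],[100,-0.0244,0.062,0.0036,0],[100,-0.0244,0.062,0.0036,0],[100,-0.0244,0.062,0.0036,0],[100,-0.0244,0.062,0.0036,0],[100,-0.0244,0.062,0.0036,0],[100,-0.0244,0.062,0.0036,0],[100,-0.0244,0.062,0.0036,0]]
  ]
}}

```text
t: 11.22
ee_pos: [432.5, -191.3, 285.3]
orientation: [0.997, -0.082, -0.0, 0.0]
wrist_force: [0.3, 0.2, 0.3]
width: 1.001
grasp_force: 0.0
```

>>> {"method": "move_arm", "body": {
  "deltas": [
    [[100,0,0,0,0],[100,0,0,0,0]]
  ]
}}

```text
t: 11.48
ee_pos: [433.7, -189.8, 285.4]
orientation: [0.997, -0.082, 0.0, -0.0]
wrist_force: [0.7, 0.4, -0.8]
width: 0.999
grasp_force: 0.0
```

```bash
python3 - <<'E'
from h import *
s=r.state();print(s["t"],s["ee_pos"],theta())
p,f=cam("wrist");im=r.snapshot("wrist"); cv2.imwrite("pics/w7.png",im)
im2=r.snapshot("scene");cv2.imwrite("pics/s7.png",im2)
S=cam("scene");u,v=proj(*S,(575,38,120)).astype(int)
o=np.zeros((480,800,3),np.uint8); o[:384,:512]=im; o[:450,512:]=cv2.resize(im2[v-60:v+65,u-40:u+40],(288,450))
cv2.imwrite("pics/c7.png",cv2.convertScaleAbs(o,alpha=1.4))
for P in [(528,-207.5,113),(477,-200,160),(477,-200,110)]: print(P,proj(p,f,P))
E
```

```text
11.475 [ 433.66501812 -189.8175647   285.43083174] -9.35410975348112
(528, -207.5, 113) [254.71503785  92.74532463]
(477, -200, 160) [255.82347815 146.44520338]
(477, -200, 110) [255.43585396 140.44592949]
```

View pics/c7.png

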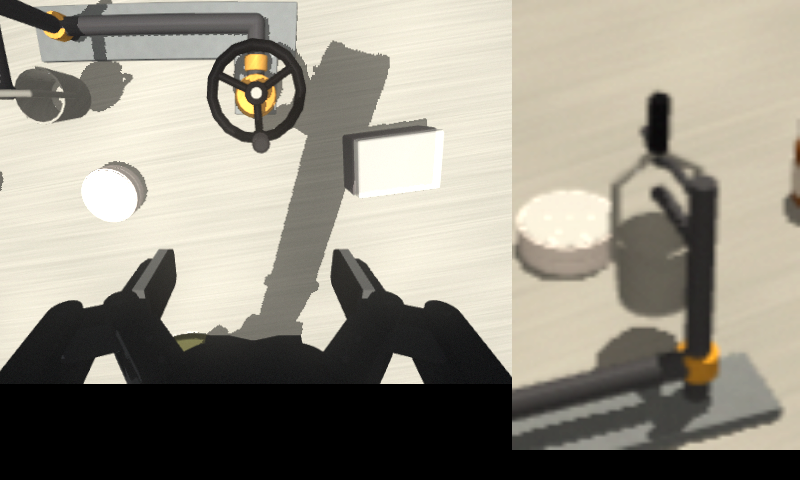

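The can hangs clear. In the wrist view the hub is at (256,93) and the handle top at (261,144).

```bash
python3 - <<'E'
from h import *
p,f=cam("wrist"); im=cv2.imread("pics/w7.png")
# rim outline fit
print("hub",onz(p,f,256.5,93,113),"handle",onz(p,f,260.8,144.5,160))
d=im[40:135,200:312]; m=(d.max(2)<60).astype(np.uint8); c=max(cv2.findContours(m,0,1)[0],key=cv2.contourArea)
q=c[:,0]+[200,40]; w=np.array([onz(p,f,*x,102)[:2] for x in q]); w=w[np.abs(np.hypot(*(w-[528,-207.5]).T)-56)<6]
A=np.c_[2*w,np.ones(len(w))]; k=np.linalg.lstsq(A,(w**2).sum(1),rcond=None)[0]; print("rim centre",k[:2],np.sqrt(k[2]+k[0]**2+k[1]**2),len(w))
rows([[478.5,-205,200]],step=26,th_end=-9.4)
rows([[478.5,-205,121.5]],step=27,p0=[478.5,-205,200],th0=-9.4)
E
```

```text
hub [ 527.8188245 -208.8505206  113.       ] handle [ 478.43335684 -204.62060522  160.        ]
rim centre [ 528.81742945 -208.52876477] 54.62917892723792 248
end [ 478.5 -205.   200. ] th -9.4
[[[100, 0.0232, 0.0041, 0.0428, 0.0007], [100, 0.0232, 0.0041, 0.0427, 0.0], [100, 0.0232, 0.0041, 0.0428, 0.0], [100, 0.0233, 0.004, 0.0427, 0.0]]]
end [ 478.5 -205.   121.5] th -9.4
[[[100, 0.0, -0.0, 0.0523, 0.0], [100, 0.0, -0.0, 0.0523, 0.0], [100, 0.0, -0.0, 0.0524, 0.0]]]
```

>>> {"method": "move_arm", "body": {
  "deltas": [
    [[100,0.0232,0.0041,0.0428,0],[100,0.0232,0.0041,0.0428,0],[100,0.0232,0.0041,0.0428,0],[100,0.0232,0.0041,0.0428,0],[100,0,0,0,0]]
  ]
}}

```text
t: 12.2
ee_pos: [477.6, -204.8, 198.2]
orientation: [0.997, -0.081, -0.002, -0.001]
wrist_force: [0.9, -0.0, -0.5]
width: 0.999
grasp_force: 0.0
```

```bash
python3 - <<'E'
from h import *
s=r.state();print(s["t"],s["ee_pos"])
rows([[478.5,-204.9,121.5]],step=27,th_end=-9.4)
E
```

```text
12.2 [ 477.61004718 -204.79697964  198.21239657]
end [ 478.5 -204.9  121.5] th -9.4
[[[100, 0.0006, -0.0, 0.0511, 0.0008], [100, 0.0006, -0.0, 0.0512, -0.0], [100, 0.0006, -0.0001, 0.0511, -0.0]]]
```

>>> {"method": "move_arm", "body": {
  "deltas": [
    [[100,0.0006,0,0.051,0],[100,0.0006,0,0.051,0],[100,0.0006,0,0.051,0],[100,0,0,0,0],[30,0,0,0,0],[0,0,0,0,0],[0,0,0,0,0],[0,0,0,0,0]]
  ],
  "force": 100
}}

```text
t: 13.2
ee_pos: [479.2, -206.4, 124.3]
orientation: [0.997, -0.082, 0.0, 0.0]
wrist_force: [-2.2, 1.6, 3.8]
width: 0.186
grasp_force: 97.5
```

>>> {"method": "move_arm", "body": {
  "deltas": [
    [[0,0,0,0,0],[0,0,0,0,0]]
  ]
}}

```text
t: 13.45
ee_pos: [479.1, -206.3, 124.3]
orientation: [0.997, -0.082, 0.0, 0.0]
wrist_force: [-1.2, 0.9, 5.7]
width: 0.187
grasp_force: 97.5
```

```bash
cat >> h.py <<'E'
C=np.array([528.3,-208.6])
def crank(start,total,step,rad=50.0,p=None,z=None):
    """rows leading the handle from angle start by total deg about C; + = anticlockwise"""
    s=r.state(); p=np.array(s["ee_pos"][:2] if p is None else p); th=np.radians(theta()); n=int(np.ceil(abs(total)/step-1e-6)); out=[]
    for k in range(1,n+1):
        a=np.radians(start+total*k/n); w=C+rad*np.array([np.cos(a),np.sin(a)]); d=w-p
        q=np.round([(np.cos(th)*d[0]+np.sin(th)*d[1])/500,(np.sin(th)*d[0]-np.cos(th)*d[1])/500],4); p=p+500*np.array([np.cos(th)*q[0]+np.sin(th)*q[1],np.sin(th)*q[0]-np.cos(th)*q[1]])
        out.append([0,float(q[0]),float(q[1]),0,0])
    for i in range(0,len(out),8): print([out[i:i+8]])
def hand():
    s=r.state(); v=s["ee_pos"][:2]-C; print("t",s["t"],"pos",s["ee_pos"].round(1),"angle",np.degrees(np.arctan2(v[1],v[0])).round(2),"rad",np.hypot(*v).round(2),"th",theta().round(2),"F",s["wrist_force"].round(1),"w",s["width"].round(3),s["grasp_force"])
    return np.degrees(np.arctan2(v[1],v[0]))
E
python3 -c "
from h import *
a=hand(); crank(a,-360,18)"
```

```text
Traceback (most recent call last):
  File "h.py", line 40, in hand
    s=r.state(); v=s["ee_pos"][:2]-C; print("t",s["t"],"pos",s["ee_pos"].round(1),"angle",np.degrees(np.arctan2(v[1],v[0])).round(2),"rad",np.hypot(*v).round(2),"th",theta().round(2),"F",s["wrist_force"].round(1),"w",s["width"].round(3),s["grasp_force"])
                                                                                                                                                                                                                         ^^^^^^^^^^^^^^^^
AttributeError: 'float' object has no attribute 'round'
```

```bash
sed -i 's/s\["width"\].round(3)/round(s["width"],3)/' h.py; python3 -c "
from h import *
a=hand(); crank(a,-360,18)"
```

```text
t 13.45 pos [ 479.1 -206.3  124.3] angle 177.36 rad 49.22 th -9.38 F [-1.2  0.9  5.7] w 0.187 97.48886131723793
[[[0, -0.0003, -0.0311, 0, 0], [0, 0.0108, -0.0293, 0, 0], [0, 0.0194, -0.0246, 0, 0], [0, 0.026, -0.0174, 0, 0], [0, 0.0301, -0.0085, 0, 0], [0, 0.0313, 0.0013, 0, 0], [0, 0.0293, 0.0108, 0, 0], [0, 0.0246, 0.0194, 0, 0]]]
[[[0, 0.0174, 0.026, 0, 0], [0, 0.0085, 0.0301, 0, 0], [0, -0.0013, 0.0313, 0, 0], [0, -0.0108, 0.0293, 0, 0], [0, -0.0194, 0.0246, 0, 0], [0, -0.026, 0.0174, 0, 0], [0, -0.0301, 0.0085, 0, 0], [0, -0.0313, -0.0013, 0, 0]]]
[[[0, -0.0293, -0.0108, 0, 0], [0, -0.0246, -0.0194, 0, 0], [0, -0.0174, -0.026, 0, 0], [0, -0.0085, -0.0301, 0, 0]]]
```

>>> {"method": "move_arm", "body": {
  "deltas": [
    [[0,-0.0003,-0.0311,0,0],[0,0.0108,-0.0293,0,0],[0,0.0194,-0.0246,0,0],[0,0.026,-0.0174,0,0],[0,0.0301,-0.0085,0,0],[0,0.0313,0.0013,0,0],[0,0.0293,0.0108,0,0]]
  ]
}}

```text
t: 14.32
ee_pos: [559.5, -168.7, 124.2]
orientation: [0.997, -0.081, -0.0, -0.0]
wrist_force: [-4.4, -0.6, 8.4]
width: 0.183
grasp_force: 98.3
```

```bash
python3 -c "
from h import *
a=hand()"
```

```text
t 14.325 pos [ 559.5 -168.7  124.2] angle 51.94 rad 50.65 th -9.31 F [-4.4 -0.6  8.4] w 0.183 98.25773534485506
```

>>> {"method": "move_arm", "body": {
  "deltas": [
    [[0,0.0246,0.0194,0,0],[0,0.0174,0.026,0,0]]
  ]
}}

```text
t: 14.58
ee_pos: [576.9, -193.7, 124.2]
orientation: [0.997, -0.081, -0.0, -0.001]
wrist_force: [-4.7, 2.4, 8.7]
width: 0.183
grasp_force: 98.2
```

```bash
python3 -c "
from h import *
a=hand()"
```

```text
t 14.575 pos [ 576.9 -193.7  124.2] angle 17.06 rad 50.88 th -9.28 F [-4.7  2.4  8.7] w 0.183 98.20510022640974
```

>>> {"method": "move_arm", "body": {
  "deltas": [
    [[0,0.0085,0.0301,0,0],[0,-0.0013,0.0313,0,0]]
  ]
}}

```text
t: 14.82
ee_pos: [578.3, -217.5, 124.3]
orientation: [0.997, -0.08, 0.002, -0.007]
wrist_force: [5.9, 26.4, 6.3]
width: 0.182
grasp_force: 98.7
```

>>> {"method": "move_arm", "body": {
  "deltas": [
    [[0,0,0,0,0],[0,0,0,0,0]]
  ]
}}

```text
t: 15.08
ee_pos: [578.4, -217.0, 124.3]
orientation: [0.997, -0.079, 0.002, -0.005]
wrist_force: [2.7, 13.0, 5.1]
width: 0.184
grasp_force: 98.7
```

```bash
python3 -c "
from h import *
a=hand(); print(r.state()['orientation'])"
```

```text
t 15.075 pos [ 578.4 -217.   124.3] angle -9.56 rad 50.76 th -9.01 F [ 2.7 13.   5.1] w 0.184 98.72084100788925
[ 0.99689585 -0.07854062  0.00187877 -0.00514833]
```

>>> {"method": "move_arm", "body": {
  "deltas": [
    [[0,0,0.01,0,0],[0,0,0,0,0]]
  ]
}}

```text
t: 15.32
ee_pos: [578.3, -217.3, 124.3]
orientation: [0.997, -0.077, 0.002, -0.008]
wrist_force: [3.3, 20.5, 6.7]
width: 0.187
grasp_force: 98.9
```

```bash
python3 -c "
from h import *
a=hand()"
```

```text
t 15.325 pos [ 578.3 -217.3  124.3] angle -9.87 rad 50.75 th -8.84 F [ 3.3 20.5  6.7] w 0.187 98.92138853261713
```

>>> {"method": "move_arm", "body": {
  "deltas": [
    [[0,0,-0.01,0,0],[0,0,0,0,0]]
  ]
}}

```text
t: 15.58
ee_pos: [578.3, -217.1, 124.3]
orientation: [0.997, -0.078, 0.002, -0.005]
wrist_force: [2.2, 13.5, 6.0]
width: 0.185
grasp_force: 98.8
```

```bash
python3 -c "
from h import *
a=hand()"
```

```text
t 15.575 pos [ 578.3 -217.1  124.3] angle -9.6 rad 50.73 th -8.99 F [ 2.2 13.5  6. ] w 0.185 98.81916188111063
```

The wheel is at its stop: 20 N moves it only 0.3°, and the unstressed angle is about -9.0°. Next I'll back it off two turns anticlockwise.

```bash
python3 -c "
from h import *
w=np.array([(479.1,-206.3),(559.5,-168.7),(576.9,-193.7),(578.3,-217.1)])
from scipy.optimize import least_squares
print(least_squares(lambda c:np.hypot(*(w-c).T)-50,C).x)
crank(-9.6,360,18,p=[578.3,-221])"
```

```text
[ 529.07215099 -208.36223354]
[[[0, -0.0072, -0.0388, 0, 0], [0, -0.0139, -0.028, 0, 0], [0, -0.0219, -0.0223, 0, 0], [0, -0.0277, -0.0145, 0, 0], [0, -0.0309, -0.0053, 0, 0], [0, -0.0309, 0.0046, 0, 0], [0, -0.0281, 0.0139, 0, 0], [0, -0.0223, 0.0219, 0, 0]]]
[[[0, -0.0145, 0.0277, 0, 0], [0, -0.0052, 0.0309, 0, 0], [0, 0.0045, 0.0309, 0, 0], [0, 0.0139, 0.028, 0, 0], [0, 0.0219, 0.0224, 0, 0], [0, 0.0277, 0.0145, 0, 0], [0, 0.0309, 0.0052, 0, 0], [0, 0.0309, -0.0045, 0, 0]]]
[[[0, 0.0281, -0.0139, 0, 0], [0, 0.0223, -0.0219, 0, 0], [0, 0.0145, -0.0278, 0, 0], [0, 0.0052, -0.0308, 0, 0]]]
```

>>> {"method": "move_arm", "body": {
  "deltas": [
    [[0,-0.0072,-0.0388,0,0],[0,-0.0139,-0.028,0,0],[0,-0.0219,-0.0223,0,0],[0,-0.0277,-0.0145,0,0],[0,-0.0309,-0.0053,0,0],[0,-0.0309,0.0046,0,0],[0,-0.0281,0.0139,0,0],[0,-0.0223,0.0219,0,0]]
  ]
}}

```text
t: 16.58
ee_pos: [491.6, -175.3, 124.3]
orientation: [0.997, -0.08, 0.002, -0.001]
wrist_force: [4.4, 1.4, 2.5]
width: 0.181
grasp_force: 99.0
```

```bash
sed -i 's/^C=.*/C=np.array([529.0,-208.4])/' h.py; python3 -c "
from h import *
a=hand(); crank(a,144,18)"
```

```text
t 16.575 pos [ 491.6 -175.3  124.3] angle 138.48 rad 49.97 th -9.21 F [4.4 1.4 2.5] w 0.181 99.01344171523135
[[[0, -0.0124, 0.0287, 0, 0], [0, -0.0029, 0.0312, 0, 0], [0, 0.0068, 0.0305, 0, 0], [0, 0.016, 0.0269, 0, 0], [0, 0.0235, 0.0206, 0, 0], [0, 0.0288, 0.0124, 0, 0], [0, 0.0311, 0.0029, 0, 0], [0, 0.0305, -0.0069, 0, 0]]]
```

>>> {"method": "move_arm", "body": {
  "deltas": [
    [[0,-0.0124,0.0287,0,0],[0,-0.0029,0.0312,0,0],[0,0.0068,0.0305,0,0],[0,0.016,0.0269,0,0],[0,0.0235,0.0206,0,0],[0,0.0288,0.0124,0,0],[0,0.0311,0.0029,0,0],[0,0.0305,-0.0069,0,0]]
  ]
}}

```text
t: 17.58
ee_pos: [538.1, -257.9, 124.1]
orientation: [0.997, -0.082, -0.001, -0.002]
wrist_force: [-4.9, 8.0, 14.2]
width: 0.184
grasp_force: 100.2
```

```bash
python3 -c "
from h import *
a=hand(); crank(a,144,18)"
```

```text
t 17.575 pos [ 538.1 -257.9  124.1] angle -79.62 rad 50.35 th -9.37 F [-4.9  8.  14.2] w 0.184 100.2146258419998
[[[0, 0.0272, -0.0157, 0, 0], [0, 0.0214, -0.0228, 0, 0], [0, 0.0134, -0.0283, 0, 0], [0, 0.0039, -0.031, 0, 0], [0, -0.0058, -0.0308, 0, 0], [0, -0.015, -0.0274, 0, 0], [0, -0.0228, -0.0214, 0, 0], [0, -0.0283, -0.0134, 0, 0]]]
```

>>> {"method": "move_arm", "body": {
  "deltas": [
    [[0,0.0272,-0.0157,-0.0006,0],[0,0.0214,-0.0228,-0.0006,0],[0,0.0134,-0.0283,-0.0006,0],[0,0.0039,-0.031,-0.0006,0],[0,-0.0058,-0.0308,-0.0006,0],[0,-0.015,-0.0274,0,0],[0,-0.0228,-0.0214,0,0],[0,-0.0283,-0.0134,0,0]]
  ]
}}

```text
t: 18.58
ee_pos: [550.4, -163.2, 124.4]
orientation: [0.997, -0.081, 0.0, -0.001]
wrist_force: [3.5, -1.9, -0.9]
width: 0.185
grasp_force: 98.4
```

```bash
python3 -c "
from h import *
a=hand(); crank(a,144,18)"
```

```text
t 18.575 pos [ 550.4 -163.2  124.4] angle 64.69 rad 49.96 th -9.3 F [ 3.5 -1.9 -0.9] w 0.185 98.42013793021579
[[[0, -0.031, -0.0039, 0, 0], [0, -0.0307, 0.006, 0, 0], [0, -0.0274, 0.0151, 0, 0], [0, -0.0214, 0.0229, 0, 0], [0, -0.0132, 0.0284, 0, 0], [0, -0.0038, 0.031, 0, 0], [0, 0.006, 0.0307, 0, 0], [0, 0.0151, 0.0274, 0, 0]]]
```

>>> {"method": "move_arm", "body": {
  "deltas": [
    [[0,-0.031,-0.0039,0,0],[0,-0.0307,0.006,0,0],[0,-0.0274,0.0151,0,0],[0,-0.0214,0.0229,0,0],[0,-0.0132,0.0284,0,0],[0,-0.0038,0.031,0,0],[0,0.006,0.0307,0,0],[0,0.0151,0.0274,0,0]]
  ]
}}

```text
t: 19.58
ee_pos: [485.7, -233.9, 124.5]
orientation: [0.997, -0.082, 0.0, -0.001]
wrist_force: [7.6, 7.3, -6.5]
width: 0.181
grasp_force: 98.2
```

```bash
python3 -c "
from h import *
a=hand(); crank(a,(-9.45-6-a)%360,18)"
```

```text
t 19.575 pos [ 485.7 -233.9  124.5] angle -149.46 rad 50.24 th -9.4 F [ 7.6  7.3 -6.5] w 0.181 98.17422937931042
[[[0, 0.0221, 0.0191, 0, 0], [0, 0.0264, 0.0122, 0, 0], [0, 0.0289, 0.0042, 0, 0], [0, 0.0288, -0.0044, 0, 0], [0, 0.0263, -0.0124, 0, 0], [0, 0.0216, -0.0195, 0, 0], [0, 0.0151, -0.025, 0, 0], [0, 0.0073, -0.0282, 0, 0]]]
```

>>> {"method": "move_arm", "body": {
  "deltas": [
    [[0,0.0221,0.0191,0.0006,0],[0,0.0264,0.0122,0.0006,0],[0,0.0289,0.0042,0,0],[0,0.0288,-0.0044,0,0],[0,0.0263,-0.0124,0,0],[0,0.0216,-0.0195,0,0],[0,0.0151,-0.025,0,0],[0,0.0073,-0.0282,0,0]]
  ]
}}

```text
t: 20.58
ee_pos: [576.6, -224.2, 124.4]
orientation: [0.997, -0.083, -0.0, 0.001]
wrist_force: [-2.4, -1.9, 0.9]
width: 0.183
grasp_force: 99.0
```

>>> {"method": "move_arm", "body": {
  "deltas": [
    [[0,0,0,0,0],[0,0,0,0,0],[0,0,0,0,0]]
  ]
}}

```text
t: 20.95
ee_pos: [577.4, -221.1, 124.4]
orientation: [0.997, -0.081, 0.001, -0.0]
wrist_force: [1.4, 2.1, -0.4]
width: 0.182
grasp_force: 98.8
```

```bash
python3 -c "
from h import *
a=hand(); crank(a,(-9.45-a),18)"
```

```text
t 20.95 pos [ 577.4 -221.1  124.4] angle -14.65 rad 50.07 th -9.35 F [ 1.4  2.1 -0.4] w 0.182 98.77255382383737
[[[0, 0.0003, -0.0091, 0, 0]]]
```

>>> {"method": "move_arm", "body": {
  "deltas": [
    [[0,0.0003,-0.0045,0,0],[0,0,-0.0045,0,0],[0,0,0,0,0],[0,0,0,0,0]]
  ]
}}

```text
t: 21.45
ee_pos: [578.0, -218.3, 124.4]
orientation: [0.997, -0.082, 0.001, 0.0]
wrist_force: [3.2, -2.6, -2.7]
width: 0.182
grasp_force: 98.7
```

```bash
python3 -c "
from h import *
a=hand(); crank(a,(-9.45-a),18)"
```

```text
t 21.45 pos [ 578.  -218.3  124.4] angle -11.44 rad 49.96 th -9.43 F [ 3.2 -2.6 -2.7] w 0.182 98.71595905575305
[[[0, 0.0001, -0.0035, 0, 0]]]
```

>>> {"method": "move_arm", "body": {
  "deltas": [
    [[0,0,-0.0035,0,0],[0,0,0,0,0],[0,0,0,0,0],[0,0,0,0,0]]
  ]
}}

```text
t: 21.95
ee_pos: [578.4, -215.7, 124.5]
orientation: [0.997, -0.082, 0.001, 0.0]
wrist_force: [3.9, -3.1, -2.3]
width: 0.183
grasp_force: 98.6
```

```bash
python3 -c "
from h import *
a=hand(); crank(a,(-9.45-a),18)"
```

```text
t 21.95 pos [ 578.4 -215.7  124.5] angle -8.43 rad 49.99 th -9.38 F [ 3.9 -3.1 -2.3] w 0.183 98.63508101618208
[[[0, 0.0, 0.0018, 0, 0]]]
```

>>> {"method": "move_arm", "body": {
  "deltas": [
    [[0,0,0.0045,0,0],[0,0,0,0,0],[0,0,0,0,0],[0,0,0,0,0]]
  ]
}}

```text
t: 22.45
ee_pos: [578.4, -216.1, 124.4]
orientation: [0.997, -0.081, 0.0, -0.001]
wrist_force: [4.9, 2.2, -2.1]
width: 0.187
grasp_force: 98.7
```

```bash
python3 - <<'E'
from h import *
hand(); im=r.snapshot("scene"); t=r.snapshot("top")
o=np.hstack([cv2.resize(im[150:310,150:400],(500,320)),cv2.resize(t[120:270,90:230],(299,320))])
cv2.imwrite("pics/c9.png",cv2.convertScaleAbs(o,alpha=1.5)); hand()
E
```

```text
t 22.45 pos [ 578.4 -216.1  124.4] angle -8.87 rad 49.96 th -9.3 F [ 4.9  2.2 -2.1] w 0.187 98.68673731976742
t 22.55 pos [ 578.3 -216.1  124.4] angle -8.89 rad 49.93 th -9.3 F [ 4.7  1.8 -2.5] w 0.182 98.68667741655372
```

View pics/c9.png

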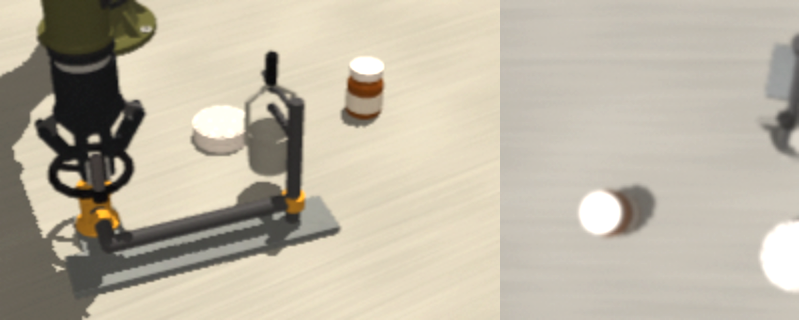

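The can is still hanging on the hook at (270,120), and the gripper holds the handle about half a degree from two turns open. Handing in.

```bash
python3 -c "
from h import *
print(r.job_done())"
```

```text
the job is handed in; nothing more can be done
None
```

The can hangs freely on the hook. The valve was closed to its stop, then backed off two full turns to within about half a degree by the arm's own readings. The gripper still holds the handle, the bystanders were not touched, and the job was handed in at about 22.6 s.

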